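# Space the open tile joint and hold the tile tight

## Task

Three small sample boards each carry two glaze test tiles, but on only one board is the joint between the tiles wide enough for the orange spacer. Set the spacer blade down into that joint, let go so that its shoulders rest flat on both tiles, then push that board's loose near tile along its rails until it sits flush against the spacer blade and the blade against the far tile, and finish while still holding the tile firmly pressed there with the gripper. Do not press the spacer onto the tight joints, and leave the cup and the two glaze jars where they stand.

Things in the scene. Friction and masses are not known exactly. Their poses are not given: they have to be found in the camera images.
- board_open: Fixed sample board with the wide joint. Plywood 160 x 66 x 10 mm, long way along its x (away from the robot), from x -85 to +75 mm; origin on its underside. A test tile 50 x 50 x 8 mm, teal glaze, is glued on at x +20 to +70 mm. Aluminium rails 6 mm wide, 5 mm high above the board, run along both sides, 54 mm clear between them; the near end is open, without a stop.
- board_tight_1: Fixed sample board, the same size and frame as board_open, both its tiles (pink-purple far, orange near) glued with a 3.5 mm joint between them: too tight for the spacer. Do not press the spacer onto it. The three boards may stand in any order.
- board_tight_2: As board_tight_1, its glued tiles orange (far) and teal (near), joint 3.5 mm.
- joint_edge (a point): Middle of the upper edge of board_open's glued tile, on the joint's side (board_open x +20, y 0, z 18 mm). The joint is the space from this tile's face to the loose tile nearer the robot; it starts 12 to 16 mm wide and is 8 mm deep.
- loose_tile: Loose glaze test tile, 50 x 50 x 8 mm, cream with pale pink-purple glaze, 60 g, lying on board_open between its rails, on the robot's side of the joint; origin at the centre of its underside, its x along the board's x. It slides along the board when its near edge is pushed; a steady push of 5 to 15 N holds it well, kept level: bearing down on the tile lets friction swallow the push.
- spacer: Loose orange T-shaped spacer, about 40 g, standing on its blade; origin at the middle of the blade's foot, z up. Blade 8 mm thick (x), 36 wide (y), 6 deep; above it a shoulder plate 30 (x) by 40 mm, z 6 to 12; then a grip rib 12 mm thick (x), 40 long, z 12 to 35.5. Same either way round. With its shoulders on the tiles its foot is 12 mm above the board's underside.
- cup: White-green plastic cup, 71 mm across, 84 mm high, standing loose beyond the boards; origin under its centre. Leave alone.
- jar_red: Glaze jar with white cap, reddish, 43 mm across, 41 mm high, standing loose beyond the boards; origin under its centre. Leave alone.
- jar_blue: Glaze jar with blue cap, 43 mm across, 45 mm high, standing loose to the right of the spacer; origin under its centre. Leave alone.
Not all that is in view belongs to the job. Of the things that look like the spacer, the larger one is meant.

How it is judged:
By the outcome, as a careful person would: the job done as asked, in the order asked, and still so for the second after the job is handed in, while the arm keeps its last pose, push and grip.
It also fails if it takes over 54 s, if anything falls off the work surface, if the arm or the gripper's body presses on something with over 40 N, if the wrist force passes 120 N, or if a joint passes its speed limit or range.

## Robot

A 7-joint arm with a two-finger parallel gripper is mounted at the origin on a cart in front of the work surface, level with it; the furniture and walls round the work are solid. World frame = base frame: x ahead of the robot, y to its left, z up, the work surface at z = 0. Lengths are in m, angles in degrees, forces in N, time in s.
With the tool pointing down it reaches from about 0.35 to 0.775 m from the base axis. Payload 3.1 kg.
Tool frame: the origin (TCP) lies at the very end of the fingers, on their centre line; the grasp point (between the pads) lies 19 mm behind it; z points along the fingers, y is the line along which they close (so a half turn about z gives the same grasp; the last joint's range is limited). The gripper opens to 85 mm and grips with 20 to 120 N. Pads are 22 mm wide; open, the fingers measure 114 mm over their backs; the gripper's body (76 mm by 85 mm) begins 54 mm behind the grasp point. The pads swing forward as they close: fully open they stand 13 mm farther back than shut.
Start: joints at [-76.645, 17.813, 0.802, 86.603, -0.252, 75.585, -1.558], TCP at [0.149, 0.529, 0.231] pointing down, gripper open.
Joint ranges: [-154.91, 154.91], [-16.99, 109.72], [-72.82, 74.43], [7.12, 147.25], [-82.49, 262.49], [11.32, 116.49], [-174.64, 174.64]. Speed limits (degrees/s): [159.86, 159.86, 180, 180, 180, 180, 180].

## Interface

Orientations are given as [roll, pitch, yaw] about the fixed x, y, z axes, in that order (R = Rz(yaw) Ry(pitch) Rx(roll)).
In Python, from plant import readout, vision, job_done gives the robot as it stands. The module is installed in compiled form; this text tells all that it offers.
- The arm moves only by the tool move_arm, never from a script. Its argument "plan" is text: rows parted by semicolons, each of 7 numbers parted by spaces: the opening, from 0 (shut) to 1 (fully open), then the shift along the tool's x, y, z in units of 500 mm (1.0 is 500 mm), then the turn, a rotation vector about the tool's x, y, z in units of pi rad (1.0 is pi rad). A call has 1 to 20 rows; each row shifts and turns the commanded pose from where the row before left it, along the tool's axes as they then stand; what a row does not reach is not made up. A row lasts 1/10 s, in which the tool goes at most 50 mm and 8.59 degrees, less where a joint would pass 70% of its speed; a pose out of reach is approached as far as the arm can. A call with a number of a shift or a turn outside -1 to 1 is refused whole. A call with a gripper value outside its range is refused whole. The fingers move at their own pace and stop on an object; the grip force is fixed at half the most. Time passes only in rows, so rows that do not move let the fingers close. It gives the time, the measured TCP pose, the force, the opening and the grip force at its end, in the units of the state.
- readout.observe(): the state, without advancing time (a new reading comes with each control period).
- vision.snapshot(name): name is "side" or "top" or "wrist"; returns the picture (420x560x3 uint8, red, green, blue); there is no depth.
- vision.camera_params(name): a dict with "fx", "fy", "cx", "cy" (pixels), "pose" (4x4, takes a point from camera to world coordinates); the wrist camera has in their place "tool_from_camera" (4x4, takes a point from camera to tool coordinates, whose origin is the TCP and whose axes are the flange's). Camera axes: x right, y down, z forward; pixel columns grow to the right and rows downward; lengths in m; the calibration is good to about 2 mm. The wrist camera is an equidistant fisheye: a pixel r from the principal point sees the ray r / f radians off the axis. A picture is of the moment at which its call begins: read the wrist's pose just before it. camera_params takes no time and is no camera call.
- job_done(): hands the job in; it is judged then, once.
The state is a dict: "t": time; "q": joint angles; "qvel": joint speeds; "joint_efforts": joint torques, N m; "ee_pos": TCP position; "tool_rot": TCP orientation; "ft_force": force on the tool from outside, world axes, zero at the start; "wrist_torque": the same for the moment, N m; "gripper_width": finger opening in m; "grip_force": force on a finger pad.
Only numpy, scipy, OpenCV 4.12 (cv2) and the standard library are available. Lean on these libraries where they do the work, as an engineer would, in place of code of your own. Each camera call takes 0.05 s, during which the arm holds its last target. There are 200 camera calls.

## Working session

There is one attempt and no reset: what is moved stays moved. The work goes in short steps, Python scripts to look and compute and a tool call to move; the robot and the scene stay as the last step left them, time stands still between calls to the robot, and variables do not carry over. Pictures are saved under pics/ and viewed, at most 10 in all, crops included, and the job is handed in when it is done.

Besides the shell and the picture viewer there is one more tool, called after "Call:" as a command line: name --argument value ..., lists and objects as JSON in quotes. move_arm: Moves the arm, as the interface text tells. Shifts and turns lie within -1 to 1; 1 stands for 500 mm of shift or pi rad of turn. Its arguments: {"type":"object","properties":{"plan":{"type":"string"}},"required":["plan"]}

```bash
mkdir -p pics; ls; python3 - <<'E'
from plant import readout, vision
import cv2,numpy as np
s=readout.observe();print(s)
for n in("top","side"):
    im=vision.snapshot(n);np.save(f"pics/{n}0.npy",im);cv2.imwrite(f"pics/{n}0.png",im[:,:,::-1]);p=vision.camera_params(n);print(n,p)
print(vision.camera_params("wrist"))
E
```

```text
pics
{'t': 0.0, 'q': array([-76.64277656,  17.85954708,   0.80284835,  86.6933969 ,
        -0.2492815 ,  75.583446  ,  -1.55994926]), 'qvel': array([ 0.08537407,  0.03753239, -0.05043762,  0.00176757, -0.02322217,
        0.05709236,  0.05103553]), 'joint_efforts': array([-5.04462714e-04, -3.79916704e+01,  1.45760248e-01, -2.30593389e+01,
        1.20897638e-02,  1.32922709e-02, -1.42808321e-05]), 'ee_pos': array([0.14907604, 0.52864776, 0.23021952]), 'tool_rot': array([-1.79865573e+02,  8.59123842e-03,  1.64256036e+02]), 'ft_force': array([-0.09779313,  0.05960497,  0.29291598]), 'wrist_torque': array([-0.02316783,  0.04021366, -0.00012725]), 'grip_force': 0.0, 'gripper_width': 0.08543649708688067}
top {'fx': 502.73374185276487, 'fy': 502.73374185276487, 'cx': 287.7728253276833, 'cy': 218.06178194610607, 'pose': array([[ 1.16672619e-02, -9.79610588e-01,  2.00566626e-01,
         2.96899892e-01],
       [-9.99931655e-01, -1.15803009e-02,  1.60684291e-03,
        -7.89801616e-02],
       [ 7.48541568e-04, -2.00571666e-01, -9.79678747e-01,
         1.40166511e+00],
       [ 0.00000000
[... 197 characters left out ...]
97058152, -0.11756667,  0.21011804,  0.32214795],
       [-0.24070833, -0.45361321,  0.85807608, -1.07274951],
       [-0.00556882, -0.88340994, -0.46856788,  0.58527011],
       [ 0.        ,  0.        ,  0.        ,  1.        ]])}
{'fx': 325.19226210127806, 'fy': 325.19226210127806, 'cx': 281.2286727209779, 'cy': 214.12407419220125, 'tool_from_camera': array([[-5.79424070e-04, -9.44660991e-01, -3.28047674e-01,
         8.32407761e-02],
       [ 9.99999822e-01, -5.01739380e-04, -3.21448239e-04,
        -1.01458917e-03],
       [ 1.39065176e-04, -3.28047802e-01,  9.44661114e-01,
        -1.42583091e-01],
       [ 0.00000000e+00,  0.00000000e+00,  0.00000000e+00,
         1.00000000e+00]])}
```

View pics/top0.png

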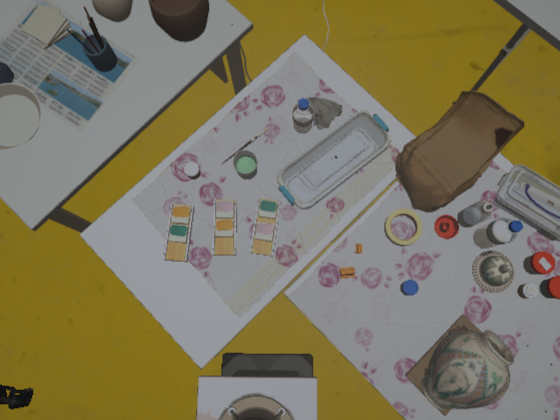

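View pics/side0.png

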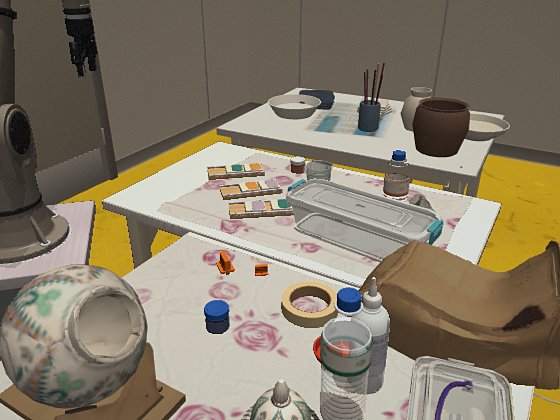

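The top view shows two spacer lookalikes: the orange piece at (347,272), which is larger, and the one at (359,248), which is smaller. The orange tiles at (224,226), (180,212) and (264,245, wood) are on boards. The open board, with a teal far tile and a pinkish near tile, is at (265,227). The tight boards are at (225,228) and (179,234), the cup at (246,162), the red jar at (193,170) and the blue jar at (410,288). I choose (347,272) and will check it in a close crop.

```bash
cat > h.py <<'E'
import numpy as np, cv2
from plant import readout, vision
from scipy.spatial.transform import Rotation as R
def ray(n,uv,st=None):
    p=vision.camera_params(n);u=(uv[0]-p["cx"])/p["fx"];v=(uv[1]-p["cy"])/p["fy"]
    if n=="wrist":
        r=np.hypot(u,v)+1e-12;d=np.array([u/r*np.sin(r),v/r*np.sin(r),np.cos(r)])
        T=np.eye(4);T[:3,:3]=R.from_euler("xyz",st["tool_rot"],degrees=True).as_matrix();T[:3,3]=st["ee_pos"];P=T@p["tool_from_camera"]
    else: d=np.array([u,v,1.]);P=p["pose"]
    return P[:3,3],P[:3,:3]@d
def plane(n,uv,z,st=None):
    o,d=ray(n,uv,st);return o+d*(z-o[2])/d[2]
def snap(n,name):
    s=readout.observe();im=vision.snapshot(n);np.save(f"pics/{name}.npy",im);np.save(f"pics/{name}_s.npy",np.r_[s["ee_pos"],s["tool_rot"]]);cv2.imwrite(f"pics/{name}.png",im[:,:,::-1]);return s,im
def load(name):
    a=np.load(f"pics/{name}_s.npy");return dict(ee_pos=a[:3],tool_rot=a[3:]),np.load(f"pics/{name}.npy")
def blobs(im,lo,hi,amin=20):
    m=cv2.inRange(cv2.cvtColor(im,cv2.COLOR_RGB2HSV),lo,hi);n,l,s,c=cv2.connectedComponentsWithStats(m)
    return [(s[i],c[i],(l==i).astype(np.uint8)) for i in range(1,n) if s[i][4]>=amin]
def delta(pos,rpy,st=None):
    "rotate-last: shift in current tool axes (mm) and rotvec (deg)"
    st=st or readout.observe();A=R.from_euler("xyz",st["tool_rot"],degrees=True);B=R.from_euler("xyz",rpy,degrees=True)
    return A.inv().apply(np.array(pos)-st["ee_pos"])*1e3,np.degrees((A.inv()*B).as_rotvec())
E
python3 - <<'E'
from h import *
im=np.load("pics/top0.npy")
for s,c,m in blobs(im,(5,170,120),(14,255,255),20):
    r=cv2.minAreaRect(cv2.findNonZero(m));print(s[4],c.round(1),plane("top",c,.03).round(3),r)
for s,c,m in blobs(im,(75,60,40),(95,255,255),30): print("teal",s[4],c.round(1),plane("top",c,.018).round(3))
print("open", plane("top",(272,202),.018),plane("top",(254,253),.018),plane("top",(274,253),.018),plane("top",(410,288),.045))
a=cv2.resize(im[180:310,200:430],None,fx=3.4,fy=3.4,interpolation=cv2.INTER_CUBIC);cv2.imwrite("pics/c0.png",a[:,:,::-1])
E
```

```text
teal 137 [267.9 205.8] [ 0.615 -0.02   0.018]
teal 150 [178.1 230. ] [0.542 0.229 0.018]
open [ 0.62600466 -0.03157049  0.018     ] [0.48029449 0.01567495 0.018     ] [ 0.48094633 -0.03971649  0.018     ] [ 0.38729566 -0.40637998  0.045     ]
```

View pics/c0.png

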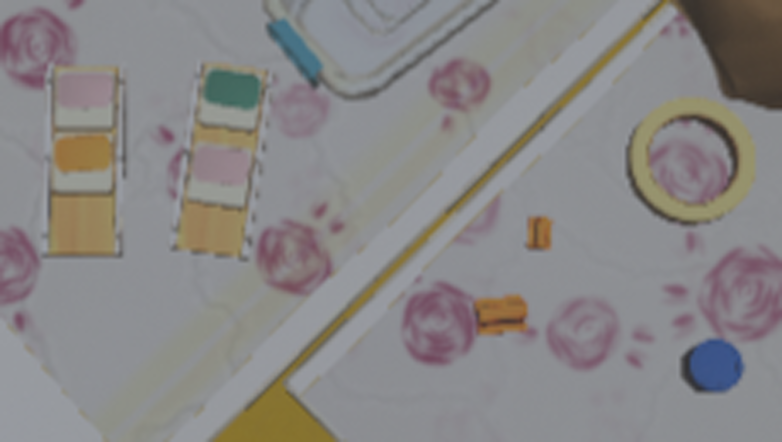

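The crop confirms the choice: the larger T-spacer is at (347.4,272.4) with its rib roughly along world y, and the smaller one is at (358.5,248.5). The right-hand board has the wide joint. I'll turn to yaw 90 and move over that board.

Call:
move_arm --plan "1 0 0 0 0 0 0.0458;1 0 0 0 0 0 0.0458;1 0 0 0 0 0 0.0458;1 0 0 0 0 0 0.0458;1 0 0 0 0 0 0.0458;1 0 0 0 0 0 0.0458;1 0 0 0 0 0 0.0458;1 0 0 0 0 0 0.0458;1 0 0 0 0 0 0.0458"

```text
t: 1.0
ee_pos: [0.1491, 0.5289, 0.2306]
tool_rot: [-180.0, 0.1, 89.7]
ft_force: [0.3, 0.6, -0.6]
gripper_width: 0.0858
grip_force: 0.0
```

Call:
move_arm --plan "1 -0.06 0.046 0 0 0 0;1 -0.06 0.046 0 0 0 0;1 -0.06 0.046 0 0 0 0;1 -0.06 0.046 0 0 0 0;1 -0.06 0.046 0 0 0 0;1 -0.06 0.046 0 0 0 0;1 -0.06 0.046 0 0 0 0;1 -0.06 0.046 0 0 0 0;1 -0.06 0.046 0 0 0 0;1 -0.06 0.046 0 0 0 0;1 -0.06 0.046 0 0 0 0;1 -0.06 0.046 0 0 0 0;1 -0.06 0.046 0 0 0 0;1 -0.06 0.046 0 0 0 0;1 -0.06 0.046 0 0 0 0;1 -0.06 0.046 0 0 0 0;1 -0.06 0.046 0 0 0 0;1 0 0 0 0 0 0;1 0 0 0 0 0 0;1 0 0 0 0 0 0"

```text
t: 3.0
ee_pos: [0.5401, 0.0213, 0.2308]
tool_rot: [-179.9, -0.1, 90.2]
ft_force: [-0.4, 0.4, 0.0]
gripper_width: 0.0852
grip_force: 0.0
```

```bash
python3 - <<'E'
from h import *
snap("wrist","w1")
print(plane("top",(347.4,272.4),.03))
E
```

```text
[ 0.42850706 -0.24096386  0.03      ]
```

View pics/w1.png

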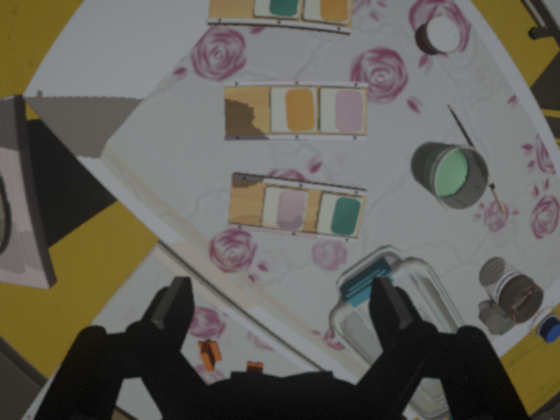

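The wrist view shows the open board centred at about (298,205): loose tile (287,208), teal glued tile (342,214), wood joint at about (313,211). The spacer is at (208,353) and the small one at (255,368). Next I'll rectify the view onto z = 18 mm to read the edges.

```bash
cat >> h.py <<'E'
def bird(name,z,x0,x1,y0,y1,k=4):
    "metric top-down image: cols=+x, rows=-y, k px per mm; from wrist picture"
    st,im=load(name);p=vision.camera_params("wrist")
    X,Y=np.meshgrid(np.arange(x0,x1,1e-3/k),np.arange(y1,y0,-1e-3/k))
    T=np.eye(4);T[:3,:3]=R.from_euler("xyz",st["tool_rot"],degrees=True).as_matrix();T[:3,3]=st["ee_pos"];P=np.linalg.inv(T@p["tool_from_camera"])
    c=P[:3,:3]@np.stack([X.ravel(),Y.ravel(),0*X.ravel()+z])+P[:3,3:]
    h=np.hypot(c[0],c[1]);th=np.arctan2(h,c[2])
    u=(p["cx"]+p["fx"]*th*c[0]/h).reshape(X.shape);v=(p["cy"]+p["fx"]*th*c[1]/h).reshape(X.shape)
    return cv2.remap(im,u.astype(np.float32),v.astype(np.float32),cv2.INTER_CUBIC)
E
python3 - <<'E'
from h import *
b=bird("w1",.018,.46,.66,-.075,.075)
cv2.imwrite("pics/b1.png",cv2.convertScaleAbs(b[:,:,::-1],alpha=1.5))
E
```

```text
(no output)
```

View pics/b1.png

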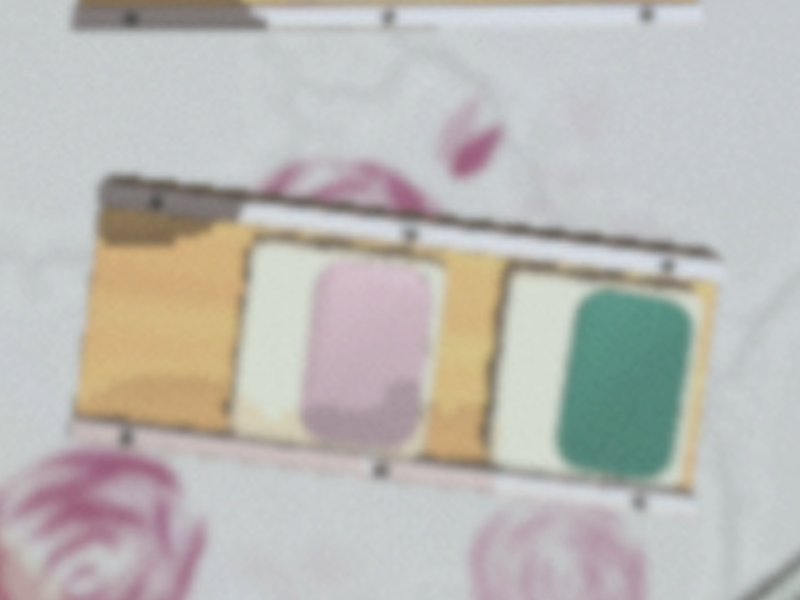

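The rectified view (4 px/mm) shows the glued tile's near edge at x≈502 px, the loose tile's far edge at ≈437, and its near edge at ≈242. Board yaw is about -6.3°. I'll refine these with profiles and locate the spacer.

```bash
python3 - <<'E'
from h import *
b=bird("w1",.018,.46,.66,-.075,.075)
# clockwise-tilted in image by ~6.3deg: rotate about glued near-edge mid
for ang in (6.0,6.4,6.8):
    M=cv2.getRotationMatrix2D((501.5,367),ang,1);r=cv2.warpAffine(b,M,(800,600))
    hsv=cv2.cvtColor(r,cv2.COLOR_RGB2HSV).astype(float)
    S=hsv[320:410,:,1].mean(0);g=np.gradient(cv2.GaussianBlur(S[None],(0,0),3)[0])
    pk=[i for i in range(5,795) if abs(g[i])==abs(g[i-5:i+6]).max() and abs(g[i])>1]
    sd=hsv[320:410].std()
    # row profile over white part of glued tile 510..560
    V=cv2.GaussianBlur(hsv[:,515:550,2].mean(1)[None],(0,0),2)[0];gv=np.gradient(V)
    pv=[(i,round(gv[i],1)) for i in range(200,540) if abs(gv[i])==abs(gv[i-5:i+6]).max() and abs(gv[i])>1.5]
    print(ang,[(i,round(g[i],1)) for i in pk],"maxg",abs(g[480:520]).max()); print("   rows",pv)
st,_=load("w1");print(st); print("sp",plane("wrist",(208,353),.025,st),plane("wrist",(255,368),.02,st))
E
```

```text
6.0 [(83, np.float64(8.0)), (236, np.float64(-7.0)), (309, np.float64(1.7)), (420, np.float64(-1.2)), (436, np.float64(5.8)), (494, np.float64(-6.4)), (569, np.float64(6.2)), (682, np.float64(-6.0)), (694, np.float64(4.0)), (705, np.float64(-5.6))] maxg 6.420363785550354
   rows [(223, np.float64(-5.5)), (235, np.float64(6.9)), (256, np.float64(-4.6)), (270, np.float64(4.4)), (463, np.float64(-3.1)), (476, np.float64(3.5))]
6.4 [(83, np.float64(8.0)), (236, np.float64(-7.0)), (309, np.float64(1.7)), (420, np.float64(-1.3)), (436, np.float64(5.8)), (494, np.float64(-6.4)), (569, np.float64(6.2)), (682, np.float64(-6.1)), (694, np.float64(4.0)), (705, np.float64(-5.6))] maxg 6.435947433719939
   rows [(223, np.float64(-5.4)), (235, np.float64(6.9)), (256, np.float64(-4.6)), (270, np.float64(4.4)), (463, np.float64(-3.1)), (475, np.float64(3.5))]
6.8 [(83, np.float64(8.1)), (236, np.float64(-7.0)), (309, np.float64(1.7)), (420, np.float64(-1.3)), (436, np.float64(5.8)), (494, np.float64(-6.5)), (569, np.float64(6.3)), (681, np.float64(-6.1)), (694, np.float64(4.0)), (705, np.float64(-5.6))] maxg 6.45762834385733
   rows [(223, np.float64(-5.4)), (235, np.float64(6.9)), (256, np.float64(-4.5)), (270, np.float64(4.4)), (463, np.float64(-3.1)), (475, np.float64(3.5))]
{'ee_pos': array([0.54009582, 0.02128088, 0.23076866]), 'tool_rot': array([-1.79913337e+02, -6.19672108e-02,  9.01627334e+01])}
sp [ 0.43399723 -0.23206206  0.025     ] [ 0.50169965 -0.26505706  0.02      ]
```

Call:
move_arm --plan "1 -0.08 -0.04 0 0 0 0;1 -0.08 -0.04 0 0 0 0;1 -0.08 -0.04 0 0 0 0;1 -0.08 -0.04 0 0 0 0;1 -0.08 -0.04 0 0 0 0;1 -0.08 -0.02 0 0 0 0;1 0 0 0 0 0 0;1 0 0 0 0 0 0;1 0 0 0 0 0 0"

```text
t: 3.95
ee_pos: [0.4319, -0.218, 0.2311]
tool_rot: [180.0, -0.1, 90.3]
ft_force: [1.1, 0.2, -0.4]
gripper_width: 0.0855
grip_force: 0.0
```

```bash
python3 - <<'E'
from h import *
snap("wrist","w2")
b=bird("w2",.0355,.37,.51,-.31,-.17,4);cv2.imwrite("pics/b2.png",cv2.convertScaleAbs(b[:,:,::-1],alpha=1.5))
E
```

```text
(no output)
```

View pics/b2.png

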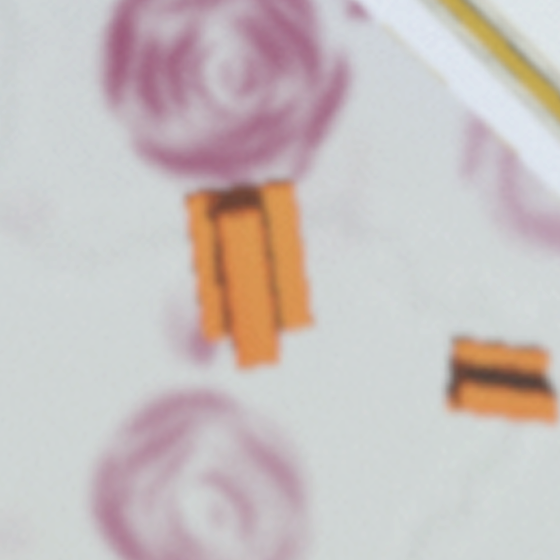

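The spacer's rib top runs from (243,206) to (258,366) at 4 px/mm, so its centre is about (0.4326,-0.2415) with yaw about +6°. The joint is 14.5 mm wide, centred at (0.5763,-0.0154), and the board yaw is -7° from the rail holes. The small spacer is 62 mm off, so I'll come down half open.

Call:
move_arm --plan "0.5 -0.047 0.0012 0 0 0 0;0.5 0 0 0.08 0 0 -0.032;0.5 0 0 0.08 0 0 0;0.5 0 0 0.08 0 0 0;0.5 0 0 0.08 0 0 0;0.5 0 0 0.04 0 0 0;0.5 0 0 0 0 0 0;0.5 0 0 0 0 0 0;0.5 0 0 0 0 0 0"

```text
t: 4.9
ee_pos: [0.4334, -0.244, 0.0529]
tool_rot: [179.8, 0.1, 95.9]
ft_force: [0.6, -0.1, 0.2]
gripper_width: 0.043
grip_force: 0.0
```

```bash
python3 - <<'E'
from h import *
snap("wrist","w3")
E
```

```text
(no output)
```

View pics/w3.png

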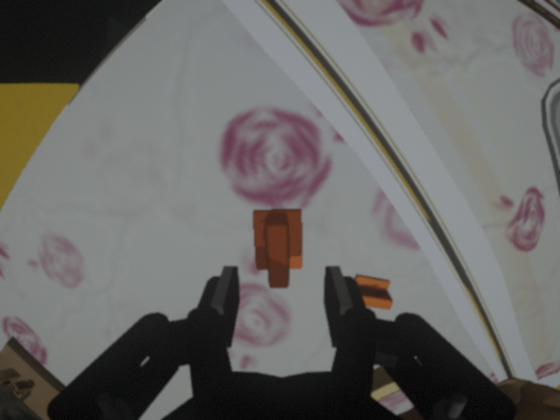

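```bash
python3 - <<'E'
from h import *
st,im=load("w3");print(st)
m=cv2.inRange(im,(60,0,0),(255,90,60));
a=plane("wrist",(277,211),.0355,st);b=plane("wrist",(278.5,286),.0355,st);print(a,b,(a+b)/2)
print(delta(np.r_[((a+b)/2)[:2],.0165],st["tool_rot"],st))
E
```

```text
{'ee_pos': array([ 0.43341443, -0.24404747,  0.05287511]), 'tool_rot': array([1.79827680e+02, 9.01008536e-02, 9.59084517e+01])}
[ 0.42918837 -0.21497842  0.0355    ] [ 0.43446341 -0.26011178  0.0355    ] [ 0.43182589 -0.2375451   0.0355    ]
(array([ 6.68853936, -1.0201212 , 36.36173091]), array([0., 0., 0.]))
```

The spacer rib is between the fingers and aligned with them. Small correction, then I'll descend and close.

Call:
move_arm --plan "0.5 0.007 -0.002 0.02 0 0 0;0.5 0 0 0.03 0 0 0;0.5 0 0 0.0225 0 0 0;0.5 0 0 0 0 0 0;0 0 0 0 0 0 0;0 0 0 0 0 0 0;0 0 0 0 0 0 0;0 0 0 0 0 0 0;0 0 0 0 0 0 0;0 0 0 0 0 0 0;0 0 0 0 0 0 0;0 0 0 0 0 0 0"

```text
t: 6.15
ee_pos: [0.431, -0.241, 0.0157]
tool_rot: [179.9, 0.0, 95.8]
ft_force: [-0.7, 0.6, 5.0]
gripper_width: 0.0105
grip_force: 61.8
```

Call:
move_arm --plan "0 0 0 -0.05 0 0 0;0 0 0 -0.08 0 0 0;0 0 0 -0.08 0 0 0.0355;0 0 0 0 0 0 0.0355;0 0.0805 0.0389 0 0 0 0;0 0.0805 0.0389 0 0 0 0;0 0.0805 0.0389 0 0 0 0;0 0.0805 0.0389 0 0 0 0;0 0.0805 0.0389 0 0 0 0;0 0.0805 0.0389 0 0 0 0;0 0 0 0 0 0 0;0 0 0 0 0 0 0;0 0 0 0 0 0 0;0 0 0 0 0 0 0"

```text
t: 7.55
ee_pos: [0.5746, -0.0168, 0.1201]
tool_rot: [-180.0, 0.0, 82.9]
ft_force: [-0.2, 0.2, -0.1]
gripper_width: 0.0109
grip_force: 61.1
```

```bash
python3 - <<'E'
from h import *
s,im=snap("wrist","w4");a=cv2.convertScaleAbs(im[100:400,150:450],alpha=1.5);cv2.imwrite("pics/c4.png",cv2.resize(a,None,fx=2,fy=2,interpolation=cv2.INTER_CUBIC)[:,:,::-1]);print(s["ee_pos"],s["tool_rot"])
E
```

```text
[ 0.57456085 -0.01681044  0.12005513] [-1.79971260e+02  3.52314518e-02  8.28569669e+01]
```

View pics/c4.png

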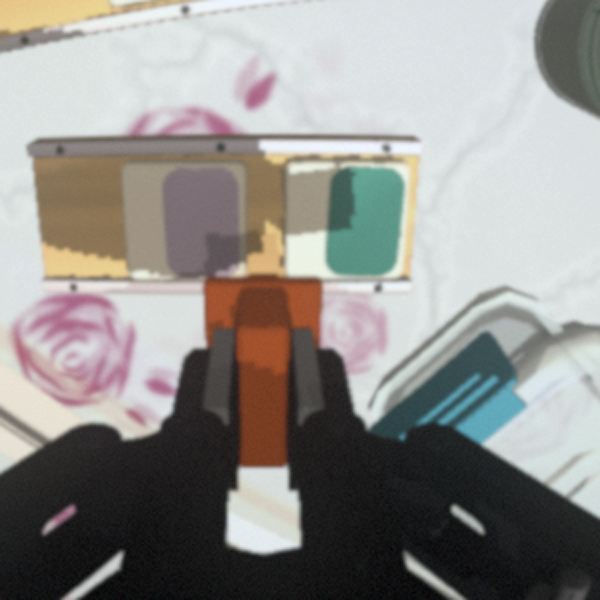

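The spacer is held square (plate at crop columns 206–321) and the board looks aligned. The joint lies at crop columns 245–286. I'll compute the lateral offset between the two.

```bash
python3 - <<'E'
from h import *
st,im=load("w4");A=R.from_euler("xyz",st["tool_rot"],degrees=True)
def t(c,z): 
    w=plane("wrist",(150+c[0]/2,100+c[1]/2),z,st);return (A.inv().apply(w-st["ee_pos"])*1e3).round(1),w.round(4)
for n,c,z in [("loose far t",(246,163),.018),("loose far b",(243,277),.018),("glued near t",(287,163),.018),("glued near b",(284,277),.018),("glued far t",(405,168),.018),("glued far b",(402,275),.018),("loose near t",(122,163),.018),("loose near b",(125,277),.018),
 ("sp L",(206,280),.1163),("sp R",(321,280),.1163),("rail t1",(60,149),.015),("rail t2",(387,148),.015),("rail b1",(73,287),.015),("rail b2",(378,288),.015)]: print(n,*t(c,z))
E
```

```text
loose far t [ 25.2  -5.1 102. ] [0.5726 0.0087 0.018 ]
loose far b [-22.7  -6.8 102.1] [ 0.565  -0.0385  0.018 ]
glued near t [ 25.2  10.7 102. ] [0.5883 0.0068 0.018 ]
glued near b [-22.7  10.  102.1] [ 0.5817 -0.0406  0.018 ]
glued far t [ 23.5  57.3 102. ] [ 6.342e-01 -6.000e-04  1.800e-02]
glued far b [-22.1  59.2 102. ] [ 0.6305 -0.0462  0.018 ]
loose near t [ 25.6 -53.8 102.1] [0.5243 0.0152 0.018 ]
loose near b [-23.  -56.  102.1] [ 0.5161 -0.0327  0.018 ]
sp L [ 19.2 -12.7   3.7] [0.5644 0.0038 0.1163]
sp R [19.1 15.6  3.7] [5.925e-01 2.000e-04 1.163e-01]
rail t1 [ 31.1 -80.  105.1] [0.499 0.024 0.015]
rail t2 [ 30.8  50.2 105. ] [0.6281 0.0075 0.015 ]
rail b1 [-29.3 -80.3 105.1] [ 0.4912 -0.0359  0.015 ]
rail b2 [-29.3  50.  105. ] [ 0.6205 -0.0521  0.015 ]
```

Rail lines confirm the yaw to within 0.2°. The joint centre is +0.8 to +2.2 mm ahead of the spacer, so I'll shift +1.2 mm and lower gently.

Call:
move_arm --plan "0 0.0012 0.0024 0.08 0 0 0;0 0 0 0.06 0 0 0;0 0 0 0.016 0 0 0;0 0 0 0 0 0 0;0 0 0 0 0 0 0;0 0 0 0.006 0 0 0;0 0 0 0.006 0 0 0;0 0 0 0.006 0 0 0;0 0 0 0 0 0 0;0 0 0 0 0 0 0"

```text
t: 8.6
ee_pos: [0.5767, -0.0143, 0.033]
tool_rot: [-180.0, 0.0, 83.1]
ft_force: [-0.0, -0.7, -0.1]
gripper_width: 0.0103
grip_force: 61.1
```

Now down the last 5 mm in small steps.

Call:
move_arm --plan "0 0 0 0.004 0 0 0;0 0 0 0.003 0 0 0;0 0 0 0.002 0 0 0;0 0 0 0 0 0 0;0 0 0 0 0 0 0"

```text
t: 9.1
ee_pos: [0.5767, -0.0144, 0.0285]
tool_rot: [-180.0, 0.0, 83.0]
ft_force: [-0.5, 0.4, -0.5]
gripper_width: 0.0102
grip_force: 61.1
```

```bash
python3 - <<'E'
from h import *
s,im=snap("wrist","w5");a=cv2.convertScaleAbs(im[130:370,130:430],alpha=1.7);cv2.imwrite("pics/c5.png",cv2.resize(a,None,fx=2.5,fy=2.5,interpolation=cv2.INTER_CUBIC)[:,:,::-1])
E
```

```text
(no output)
```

View pics/c5.png

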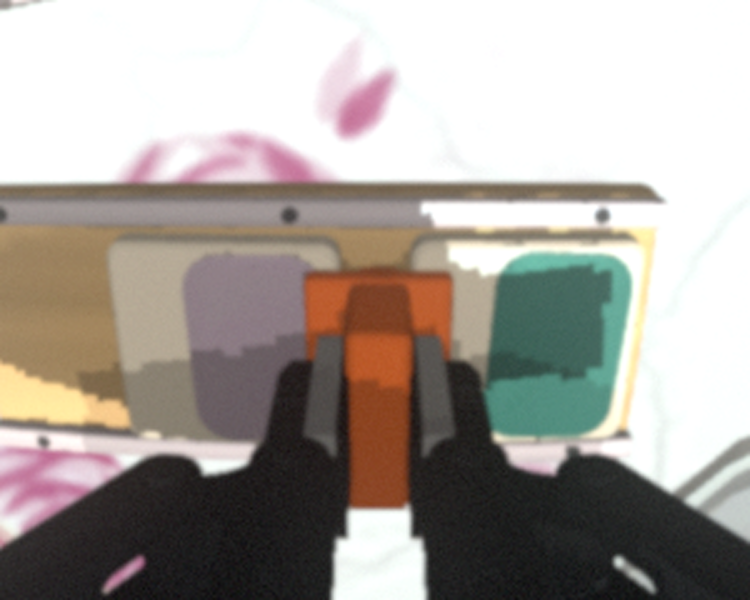

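The blade sits in the joint: plate columns 304–452 are centred on the joint at 342–413, with no contact force. I'll lower the last millimetre, release and lift.

Call:
move_arm --plan "0 0 0 0.0016 0 0 0;0 0 0 0 0 0 0;0 0 0 0 0 0 0"

```text
t: 9.45
ee_pos: [0.5768, -0.0144, 0.0278]
tool_rot: [180.0, -0.0, 83.0]
ft_force: [-0.6, 0.7, 0.4]
gripper_width: 0.0104
grip_force: 61.2
```

Call:
move_arm --plan "0.3 0 0 0 0 0 0;0.4 0 0 0 0 0 0;0.4 0 0 0 0 0 0;0.4 0 0 0 0 0 0;0.4 0 0 -0.02 0 0 0;0.4 0 0 -0.04 0 0 0;0.4 0 0 -0.08 0 0 0;0.4 0 0 -0.06 0 0 0;0.4 0 0 0 0 0 0;0.4 0 0 0 0 0 0"

```text
t: 10.45
ee_pos: [0.5773, -0.0144, 0.129]
tool_rot: [179.9, -0.0, 83.0]
ft_force: [0.4, -0.2, -0.1]
gripper_width: 0.0341
grip_force: 0.0
```

```bash
python3 - <<'E'
from h import *
s,im=snap("wrist","w6");a=cv2.convertScaleAbs(im[130:370,130:430],alpha=1.7);cv2.imwrite("pics/c6.png",cv2.resize(a,None,fx=2.5,fy=2.5,interpolation=cv2.INTER_CUBIC)[:,:,::-1])
E
```

```text
(no output)
```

View pics/c6.png

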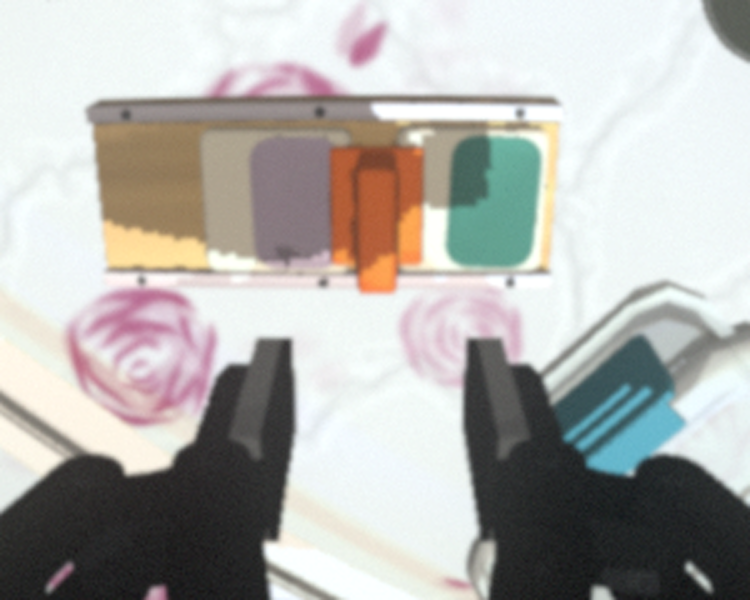

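The spacer stands upright in the joint with its plate on both tiles (columns 330–423, the joint about 350–402). Now I'll close the fingers, back off 82 mm toward the robot, and come down behind the loose tile.

Call:
move_arm --plan "0 0 -0.055 0 0 0 0;0 0 -0.055 0 0 0 0;0 0 -0.054 0 0 0 0;0 0 0 0 0 0 0;0 0 0 0 0 0 0;0 0 0 0 0 0 0;0 0 0 0.08 0 0 0;0 0 0 0.08 0 0 0;0 0 0 0.05 0 0 0;0 0 0 0 0 0 0;0 0 0 0.01 0 0 0;0 0 0 0.01 0 0 0;0 0 0 0 0 0 0;0 0 0 0 0 0 0;0 0 0 0 0 0 0"

```text
t: 12.0
ee_pos: [0.496, -0.0044, 0.0135]
tool_rot: [179.9, -0.0, 83.0]
ft_force: [-0.1, 0.7, -0.3]
gripper_width: 0.0002
grip_force: 0.0
```

Call:
move_arm --plan "0 0 0.004 0.0016 0 0 0;0 0 0.004 0 0 0 0;0 0 0.004 0 0 0 0;0 0 0.004 0 0 0 0;0 0 0.004 0 0 0 0;0 0 0 0 0 0 0;0 0 0 0 0 0 0"

```text
t: 12.7
ee_pos: [0.5052, -0.0057, 0.0119]
tool_rot: [-180.0, 0.0, 83.0]
ft_force: [1.1, -1.0, -0.4]
gripper_width: 0.0003
grip_force: 0.0
```

```bash
cat > near.py <<'E'
import sys
from h import *
s,im=snap("wrist",sys.argv[1]);A=R.from_euler("xyz",s["tool_rot"],degrees=True)
hsv=cv2.cvtColor(im,cv2.COLOR_RGB2HSV)
# sample along board-x line at tool x=+22 mm (upper strip of board, z .018), report S/V transitions
T=np.eye(4);T[:3,:3]=A.as_matrix();T[:3,3]=s["ee_pos"];p=vision.camera_params("wrist");P=np.linalg.inv(T@p["tool_from_camera"])
ys=np.arange(-20,140,.25)
prof=[]
for tx in (20.5,21,21.5,22,22.5):
    w=A.apply(np.c_[0*ys+tx,ys,0*ys]/1e3)+s["ee_pos"];w[:,2]=.018
    c=(P[:3,:3]@w.T+P[:3,3:]);h=np.hypot(c[0],c[1]);th=np.arctan2(h,c[2])
    prof.append(cv2.remap(im,(p["cx"]+p["fx"]*th*c[0]/h).astype(np.float32)[None],(p["cy"]+p["fx"]*th*c[1]/h).astype(np.float32)[None],cv2.INTER_LINEAR)[0])
pr=np.mean(prof,0);sat=1-pr.min(1)/pr.max(1);g=np.gradient(cv2.GaussianBlur(sat[None],(0,0),3)[0])
print([(ys[i],round(g[i]*100,1)) for i in range(6,len(ys)-6) if abs(g[i])==abs(g[i-6:i+7]).max() and abs(g[i])>.008])
E
python3 near.py w7
```

```text
[(np.float64(14.5), np.float64(-2.7)), (np.float64(17.5), np.float64(-1.1)), (np.float64(64.0), np.float64(2.6)), (np.float64(76.25), np.float64(-2.1)), (np.float64(81.75), np.float64(-0.8))]
```

Call:
move_arm --plan "0 0 0.003 0 0 0 0;0 0 0.003 0 0 0 0;0 0 0.003 0 0 0 0;0 0 0.003 0 0 0 0;0 0 0 0 0 0 0;0 0 0 0 0 0 0"

```text
t: 13.35
ee_pos: [0.5112, -0.0064, 0.0119]
tool_rot: [-180.0, 0.0, 83.0]
ft_force: [0.2, 0.0, -0.2]
gripper_width: 0.0003
grip_force: 0.0
```

```bash
python3 near.py w8
```

```text
[(np.float64(8.75), np.float64(-2.7)), (np.float64(17.5), np.float64(-1.1)), (np.float64(58.0), np.float64(2.6)), (np.float64(70.5), np.float64(-2.2))]
```

Not touching yet. I'll keep advancing.

Call:
move_arm --plan "0 0 0.002 0 0 0 0;0 0 0.002 0 0 0 0;0 0 0.002 0 0 0 0;0 0 0 0 0 0 0"

```text
t: 13.8
ee_pos: [0.5142, -0.0067, 0.0119]
tool_rot: [-180.0, 0.0, 83.0]
ft_force: [-0.5, -0.2, 0.3]
gripper_width: 0.0
grip_force: 0.2
```

```bash
python3 near.py w9
```

```text
[(np.float64(7.5), np.float64(-2.6)), (np.float64(18.5), np.float64(-1.1)), (np.float64(56.75), np.float64(2.6)), (np.float64(67.75), np.float64(-2.2)), (np.float64(73.0), np.float64(-0.9))]
```

In contact: the tile moved about 1.5 mm and the gap is about 11 mm. I'll push on slowly.

Call:
move_arm --plan "0 0 0.002 0 0 0 0;0 0 0.002 0 0 0 0;0 0 0 0 0 0 0;0 0 0 0 0 0 0"

```text
t: 14.25
ee_pos: [0.5164, -0.007, 0.012]
tool_rot: [180.0, 0.0, 83.0]
ft_force: [-0.2, 0.3, -0.1]
gripper_width: 0.0001
grip_force: 0.0
```

Call:
move_arm --plan "0 0 0.001 0 0 0 0;0 0 0.001 0 0 0 0;0 0 0 0 0 0 0;0 0 0 0 0 0 0"

```text
t: 14.65
ee_pos: [0.5171, -0.0071, 0.0119]
tool_rot: [-180.0, -0.0, 83.0]
ft_force: [-0.6, 0.4, -0.9]
gripper_width: 0.0001
grip_force: 0.4
```

Call:
move_arm --plan "0 0 0.001 0 0 0 0;0 0 0.001 0 0 0 0;0 0 0 0 0 0 0;0 0 0 0 0 0 0"

```text
t: 15.05
ee_pos: [0.5184, -0.0073, 0.012]
tool_rot: [180.0, 0.0, 83.0]
ft_force: [-0.5, -0.4, -0.9]
gripper_width: 0.0
grip_force: 0.1
```

Call:
move_arm --plan "0 0 0.001 0 0 0 0;0 0 0.001 0 0 0 0;0 0 0 0 0 0 0;0 0 0 0 0 0 0"

```text
t: 15.45
ee_pos: [0.5192, -0.0074, 0.012]
tool_rot: [180.0, -0.0, 83.0]
ft_force: [-1.1, 0.8, 0.7]
gripper_width: 0.0
grip_force: 0.3
```

```bash
python3 near.py w10
```

```text
[(np.float64(7.5), np.float64(-2.6)), (np.float64(17.5), np.float64(-1.2)), (np.float64(57.0), np.float64(2.6)), (np.float64(63.0), np.float64(-2.2)), (np.float64(68.0), np.float64(-0.9))]
```

The apparent gap of 6 mm is measured to the visible foot of the far tile's face. Adding about 3.9 mm of parallax, the real gap is about 9.9 mm, so roughly 2 mm remains.

Call:
move_arm --plan "0 0 0.001 0 0 0 0;0 0 0.001 0 0 0 0;0 0 0 0 0 0 0;0 0 0 0 0 0 0"

```text
t: 15.9
ee_pos: [0.5192, -0.0073, 0.0118]
tool_rot: [-179.9, -0.0, 83.0]
ft_force: [-2.5, 0.7, 2.5]
gripper_width: -0.0003
grip_force: 1.7
```

Call:
move_arm --plan "0 0 0.001 0 0 0 0;0 0 0.001 0 0 0 0;0 0 0 0 0 0 0;0 0 0 0 0 0 0"

```text
t: 16.3
ee_pos: [0.5193, -0.0073, 0.0117]
tool_rot: [-179.8, -0.0, 83.0]
ft_force: [-6.4, -0.2, 5.5]
gripper_width: 0.0001
grip_force: 3.2
```

```bash
python3 near.py w11
```

```text
[(np.float64(7.25), np.float64(-2.6)), (np.float64(17.25), np.float64(-1.0)), (np.float64(56.75), np.float64(2.6)), (np.float64(62.75), np.float64(-2.2)), (np.float64(67.75), np.float64(-0.8))]
```

It has come to a firm stop with 6.4 N horizontal and 5.5 N vertical. I'll raise the tool 1 mm to take off the vertical load, then add a little push.

Call:
move_arm --plan "0 0 0 -0.002 0 0 0;0 0 0 0 0 0 0;0 0 0 0 0 0 0"

```text
t: 16.65
ee_pos: [0.5193, -0.0073, 0.0121]
tool_rot: [-179.8, -0.0, 83.0]
ft_force: [-4.3, 0.9, -0.8]
gripper_width: -0.0001
grip_force: 2.6
```

Call:
move_arm --plan "0 0 0.001 -0.001 0 0 0;0 0 0 0 0 0 0;0 0 0 0 0 0 0"

```text
t: 16.95
ee_pos: [0.5194, -0.0073, 0.0124]
tool_rot: [-179.7, -0.0, 83.1]
ft_force: [-4.9, 0.7, -0.9]
gripper_width: -0.0003
grip_force: 2.9
```

Call:
move_arm --plan "0 0 0.002 0 0 0 0;0 0 0.002 -0.001 0 0 0;0 0 0 0 0 0 0;0 0 0 0 0 0 0"

```text
t: 17.35
ee_pos: [0.5194, -0.0073, 0.0122]
tool_rot: [-179.5, -0.0, 83.1]
ft_force: [-8.5, 0.2, -0.5]
gripper_width: 0.0003
grip_force: 4.0
```

```bash
python3 - <<'E'
from h import *
s,im=snap("wrist","w12");A=R.from_euler("xyz",s["tool_rot"],degrees=True)
T=np.eye(4);T[:3,:3]=A.as_matrix();T[:3,3]=s["ee_pos"];p=vision.camera_params("wrist");P=np.linalg.inv(T@p["tool_from_camera"])
ys=np.arange(-20,140,.25)
def prof(txs,z,f):
    o=[]
    for tx in txs:
        w=A.apply(np.c_[0*ys+tx,ys,0*ys]/1e3)+s["ee_pos"];w[:,2]=z
        c=P[:3,:3]@w.T+P[:3,3:];h=np.hypot(c[0],c[1]);th=np.arctan2(h,c[2])
        o.append(cv2.remap(im,(p["cx"]+p["fx"]*th*c[0]/h).astype(np.float32)[None],(p["cy"]+p["fx"]*th*c[1]/h).astype(np.float32)[None],cv2.INTER_LINEAR)[0])
    q=np.mean(o,0);v=f(q.astype(float));g=np.gradient(cv2.GaussianBlur(v[None],(0,0),2)[0])
    return [(float(ys[i]),round(g[i]*100,1)) for i in range(6,len(ys)-6) if abs(g[i])==abs(g[i-6:i+7]).max() and abs(g[i])>.01]
sat=lambda q:1-q.min(1)/q.max(1)
for tx in (10,14,17): print("plate z.024",tx,prof((tx-.5,tx,tx+.5),.024,sat))
for tx in (0,22,23): print("tiles z.018",tx,prof((tx-.5,tx,tx+.5),.018,sat))
E
```

```text
plate z.024 10 [(-5.0, np.float64(-4.6)), (0.0, np.float64(2.6)), (7.5, np.float64(1.4)), (23.5, np.float64(-1.1)), (45.5, np.float64(7.5)), (57.0, np.float64(-1.3)), (60.0, np.float64(1.1)), (75.75, np.float64(-8.2)), (80.0, np.float64(4.5)), (107.75, np.float64(-4.0))]
plate z.024 14 [(-4.75, np.float64(-2.0)), (0.0, np.float64(1.2)), (3.0, np.float64(-1.3)), (7.0, np.float64(-1.9)), (23.25, np.float64(-1.2)), (45.5, np.float64(7.2)), (56.25, np.float64(-1.3)), (75.75, np.float64(-8.1)), (80.0, np.float64(4.6)), (107.75, np.float64(-3.9))]
plate z.024 17 [(7.25, np.float64(-3.7)), (23.25, np.float64(-1.2)), (45.5, np.float64(7.1)), (75.75, np.float64(-8.0)), (80.25, np.float64(4.6)), (107.75, np.float64(-4.1))]
tiles z.018 0 [(-12.75, np.float64(-3.5)), (-6.75, np.float64(-2.0)), (-0.25, np.float64(1.4)), (3.0, np.float64(-1.0)), (15.0, np.float64(1.1)), (24.5, np.float64(-1.1)), (47.5, np.float64(7.9)), (61.0, np.float64(-1.7)), (63.5, np.float64(-1.9)), (69.25, np.float64(1.3)), (83.75, np.float64(-7.6)), (112.25, np.float64(-3.9))]
tiles z.018 22 [(7.25, np.float64(-3.2)), (19.5, np.float64(-1.2)), (56.75, np.float64(2.7)), (62.75, np.float64(-3.0)), (113.75, np.float64(-1.5))]
tiles z.018 23 [(7.75, np.float64(-3.2)), (55.75, np.float64(2.2)), (63.0, np.float64(-2.8)), (113.25, np.float64(-2.7))]
```

It is firmly stopped at 8.5 N, level. The plate edge lies 11 mm over the loose tile and about 38–39 mm from the glued tile's far edge, which is the flush geometry. Handing in.

```bash
python3 -c "
from plant import job_done
print(job_done())"
```

```text
the job is handed in; nothing more can be done
None
```

The spacer is seated in the open board's joint, with the loose tile held against its blade at about 8.5 N, and the job was handed in at about 17 s; the flush fit rests on a hard stop and edge measurements, not a last viewed picture.

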